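Get the back strainer off the crowded utensil hook

ROBOT

A 6-joint arm with a two-finger parallel gripper is mounted at the origin on the work surface. World frame = base frame: x ahead of the robot, y to its left, z up, the work surface at z = 0. Lengths are in mm, angles in rad, forces in N, time in s.
With the tool pointing down it reaches from about 325 to 900 mm from the base axis. Payload 3.5 kg.
Tool frame: the origin (TCP) lies on the mounting face of the last link; the fingertips stand 173 mm ahead of it and the grasp point (between the pads) lies 155 mm ahead of it; z points along the fingers, x is the direction in which the jaws open and shut, and the axes are right-handed (so a half turn about z gives the same grasp; the last joint's range is limited). The gripper opens to 85 mm and grips with 20 to 120 N. Pads are 22 mm wide; open, the fingers measure 114 mm over their backs; the gripper's body (76 mm by 85 mm) begins 54 mm behind the grasp point. The pads swing forward as they close: fully open they stand 13 mm farther back than shut.
Start: joints at [-1.44, 0.276, -0.026, 1.268, 0, 1.467], TCP at [144.785, -607.997, 404.713] pointing down, gripper open.
Joint ranges: [-3.12, 3.12], [-0.85, 1.88], [-1.08, 1.24], [-1.95, 2.15], [-1.57, 1.53], [-3.14, 3.14]. Speed limits (rad/s): [2.57, 2.57, 3.14, 3.14, 3.14, 3.14].

INTERFACE

Orientations are given as a rotation vector (axis times angle).
In Python, from plant import arm gives the robot as it stands. The module is installed in compiled form; this text tells all that it offers.
- The arm moves only by the shell command python3 -m inch 'ROWS' [FORCE]. ROWS is text: rows parted by semicolons, each of 5 numbers parted by spaces: the shift along the tool's x, y, z in m, then the turn about the tool's z in degrees, then the opening, from -1 (shut) to 1 (fully open). In form: tx ty tz yaw jaw; .... A call has exactly 5 rows; each row is the pose to reach, as a shift and turn from the pose measured when the call began, along the tool's axes at that moment; what a row does not reach only later rows make up. A row lasts 1/10 s, in which the tool goes at most 50 mm and 8.59 degrees, less where a joint would pass 70% of its speed; a pose out of reach is approached as far as the arm can. A call with a gripper value outside its range is refused whole. The fingers move at their own pace and stop on an object; FORCE is the grip in N (left out, the last holds). Time passes only in rows, so rows that repeat a pose let the fingers close, or fill a call up. It gives the time, the measured TCP pose, the force and the opening at its end, in the units of the state.
- arm.read_state(): the state, without advancing time (a new reading comes with each control period).
- arm.get_image(name): name is "scene" or "top"; returns the picture (480x640x3 uint8, red, green, blue); there is no depth.
- arm.get_calibration(name): a dict with "camera_matrix" (3x3 intrinsics, pixels), "rvec" (rotation vector, rad) and "tvec" (3), from world to camera coordinates, as OpenCV has them. Camera axes: x right, y down, z forward; pixel columns grow to the right and rows downward; lengths in mm; the calibration is good to about 2 mm. A picture is of the moment at which its call begins. get_calibration takes no time and is no camera call.
- arm.job_done(): hands the job in, once; it reports no verdict.
Trained networks look in the newest picture that a camera, given by its name, has taken for a name from the list of things; names that differ only in an ending like _2 or _b are one class to them, and where a whole thing is asked for, a point or a joint stands for the part that bears it (a point fixed in the world has none). Each returns a list of dicts, best first, with "confidence" (0 to 1); they miss things now and then, are a little off and sometimes report something else, mostly with a low value. They report only what shows in the picture. A call takes as long as a camera call. They do not tell look-alikes from the thing itself.
- arm.boxes_of(camera, label): "position" ([x, y, z] in mm, in world coordinates, good to about 4 mm: the middle of the surface that is visible of it).
The state is a dict: "time": time; "qpos": joint angles; "joint_velocities": joint speeds; "joint_torque": joint torques, N m; "tool_pos": TCP position; "tcp_rot": TCP orientation; "wrist_force": force on the tool from outside, world axes, zero at the start; "ft_torque": the same for the moment, N m; "width": finger opening in mm.
Only numpy, scipy, OpenCV 4.12 (cv2) and the standard library are available. Lean on these libraries where they do the work, as an engineer would, in place of code of your own. Each camera call takes 0.05 s, during which the arm holds its last target. There are 200 camera calls.

TASK

The small strainer hangs at the back of the crowded hook, behind the slotted turner and the flat skimmer. Hang the turner and the skimmer on the empty hook, then take the strainer down and stand it, bowl down, in the steel pot, letting go only once it has reached the bottom. Leave the whisk, the white tub and the toasts as they are.

Things in the scene. Friction and masses are not known exactly. Their poses are not given: they have to be found in the camera images.
- rail: Fixed steel utensil rail: a level bar 16 mm thick along own y, its axis 310 mm above the table, on two round posts 16 mm thick at own y = +290 and -290 mm with flat feet 84 mm across; open below. Three hooks are clipped on it. Origin on the table under the middle of the bar; own -x faces the robot.
- hook_full: The crowded steel hook on the utensil rail: the strainer hangs about 34 mm from the origin, next to the rail; skimmer and turner, in either order, about 60 and 86 mm out. Origin on the rail's axis at the root of the bar, 310 mm above the table; own -x runs along the level round bar (7 mm thick) to its tip, roughly towards the robot; z up. Fixed. 
- hook_full_tip (a point): The bar is straight to 100 mm from the hook's origin, then turns up; this point is the centre of its tip, 114 mm out and 12 mm above the bar's axis (metal to 16 mm above). Nothing stands above rail and hooks.
- hook_spare: The empty hook on the same rail, same shape. Hooks are about 150 mm apart; any of the three may be the middle one. Origin on the rail's axis at the root of the bar, 310 mm above the table; own -x runs along the level round bar (7 mm thick) to its tip, roughly towards the robot; z up. Fixed. 
- hook_spare_tip (a point): The bar is straight to 100 mm from the hook's origin, then turns up; this point is the centre of its tip, 114 mm out and 12 mm above the bar's axis (metal to 16 mm above). Nothing stands above rail and hooks.
- hook_whisk: The third hook on the rail, same shape, origin and axes; the whisk hangs on it.
- turner: Slotted turner, steel: flat slotted blade 76 mm wide, 88 mm long at the bottom, reaching 210 mm below its origin; about 110 g. Origin: the point in its wire eye where the hook bar's axis lies when it hangs; own z up the handle, own y across the eye, own +x to the rail. 
- turner_eye (a point): Point in the middle of the turner's eye, 19 mm below its origin. The eye is a loop of 5 mm wire in the own y-z plane: peak 11 mm above the origin, two parallel upright sides (31 mm over their outsides, 21 mm inside) from 4 to 34 mm below the origin, closing onto the handle 46 mm below it; then a flat stem 13 x 4 mm. Can be gripped across its upright sides from above.
- skimmer: Flat skimmer, steel: round flat perforated disc 90 mm across at the bottom, reaching 214 mm below its origin; about 100 g. Origin: the point in its wire eye where the hook bar's axis lies when it hangs; own z up the handle, own y across the eye, own +x to the rail. 
- skimmer_eye (a point): Point in the middle of the skimmer's eye, 19 mm below its origin. The eye is a loop of 5 mm wire in the own y-z plane: peak 11 mm above the origin, two parallel upright sides (31 mm over their outsides, 21 mm inside) from 4 to 34 mm below the origin, closing onto the handle 46 mm below it; then a flat stem 13 x 4 mm. Can be gripped across its upright sides from above.
- strainer: Small strainer, steel, hung at the back, shorter than the other two: round rim 71 mm across at the bottom, mesh bowl 25 mm deep bulging to own +x; lowest edge 186 mm below its origin; about 80 g. Origin: the point in its wire eye where the hook bar's axis lies when it hangs; own z up the handle, own y across the eye, own +x to the rail. 
- strainer_eye (a point): Point in the middle of the strainer's eye, 19 mm below its origin. The eye is a loop of 5 mm wire in the own y-z plane: peak 11 mm above the origin, two parallel upright sides (31 mm over their outsides, 21 mm inside) from 4 to 34 mm below the origin, closing onto the handle 46 mm below it; then a flat stem 13 x 4 mm. Can be gripped across its upright sides from above.
- strainer_foot (a point): Lowest point of the strainer's rim, opposite the handle: 186 mm below the strainer's origin on its own z axis.
- pot: Empty open round steel utensil pot, loose, 0.5 kg: 114 mm across at the rim, 105 mm across inside at the floor, 100 mm high, floor 4 mm thick. Origin at the centre of its underside. It stands in front of the rail, to the left or to the right, with 60 mm clear all round.
- whisk: Steel balloon whisk hanging on the third hook, to be left alone; 54 mm across, 215 mm below its origin, same wire eye. Origin: the point in its wire eye where the hook bar's axis lies when it hangs; own z up the handle, own y across the eye, own +x to the rail. 
- jar: White plastic tub with a grey lid, 112 mm across, 82 mm high, on the side of the board opposite to the pot; to be left alone. Origin at the centre of its underside.
- board: Fixed wooden paddle board, 145 x 240 mm, 18 mm thick, lying in front of the rail with four toasts on it; its handle reaches 205 mm from the origin along own +y. Origin at the centre of the slab's underside.
- toast0: Toast with cheese on the board, 58 x 68 mm, about 20 mm high, loose; to be left alone. Origin at the centre of its underside.
- toast1: Toast with cheese on the board, 58 x 68 mm, about 20 mm high, loose; to be left alone. Origin at the centre of its underside.
- toast2: Toast with cheese on the board, 58 x 68 mm, about 20 mm high, loose; to be left alone. Origin at the centre of its underside.
- toast3: Toast with cheese on the board, 58 x 68 mm, about 20 mm high, loose; to be left alone. Origin at the centre of its underside.
Mind the look-alikes: they are no part of the job. Of the things that look like the strainer, the largest one is meant.

How it is judged:
By the outcome, as a careful person would: the job done as asked, in the order asked, and still so for the second after the job is handed in, with the robot touching nothing.
It also fails if it takes over 72 s, if anything falls off the work surface, if the arm or the gripper's body presses on something with over 40 N, if the wrist force passes 120 N, or if a joint passes its speed limit or range.

## Working session

There is one attempt and no reset: what is moved stays moved. The work goes in short steps, Python scripts to look and compute and a shell command to move; the robot and the scene stay as the last step left them, time stands still between calls to the robot, and variables do not carry over. Pictures are saved under pics/ and viewed, about 8 in all and at most 12, crops included, and the job is handed in when it is done.

```bash
mkdir -p pics
cat > h.py <<'E'
import numpy as np, cv2
from plant import arm
from scipy.spatial.transform import Rotation as R
def snap(c,f=None):
    im=arm.get_image(c)
    if f: cv2.imwrite('pics/'+f,im[:,:,::-1])
    return im
def proj(c,p):
    k=arm.get_calibration(c)
    return cv2.projectPoints(np.array(p,float).reshape(-1,3),np.array(k['rvec'],float),np.array(k['tvec'],float),np.array(k['camera_matrix'],float),None)[0].reshape(-1,2)
def ray(c,uv):
    k=arm.get_calibration(c);Rm=R.from_rotvec(np.array(k['rvec']).ravel()).as_matrix();t=np.array(k['tvec'],float).ravel()
    d=Rm.T@np.linalg.solve(np.array(k['camera_matrix']),[uv[0],uv[1],1.]);return -Rm.T@t,d
def at_z(c,uv,z):
    o,d=ray(c,uv);return o+d*(z-o[2])/d[2]
def at_plane(c,uv,p,n):
    o,d=ray(c,uv);return o+d*(np.dot(np.array(p)-o,n)/np.dot(d,n))
E
python3 - <<'E'
from h import *
np.set_printoptions(precision=3,suppress=True)
s=arm.read_state();print(s)
for c in('scene','top'):
    snap(c,c+'0.png');o,_=ray(c,(320,240));print(c,o)
    for l in ['rail','hook_full','hook_full_tip','hook_spare','hook_spare_tip','hook_whisk','turner','turner_eye','skimmer','skimmer_eye','strainer','strainer_eye','pot','whisk','jar','board']:
        print(l,[(np.round(d['position']).astype(int).tolist(),round(d['confidence'],2),proj(c,d['position'])[0].astype(int).tolist()) for d in arm.boxes_of(c,l)[:4]])
E
```

```text
{'time': 0.0, 'qpos': array([-1.44 ,  0.277, -0.028,  1.268,  0.   ,  1.467]), 'joint_velocities': array([-0.002, -0.001, -0.002,  0.001, -0.001,  0.001]), 'joint_torque': array([ -0.001, -44.55 ,  29.521,   0.016,  -0.   ,   0.   ]), 'tool_pos': array([ 144.695, -607.612,  403.555]), 'tcp_rot': array([-2.464,  1.946,  0.002]), 'wrist_force': array([ 0.068, -0.061, -0.494]), 'ft_torque': array([-0.002,  0.003,  0.01 ]), 'width': 85.72086327207008}
scene [1159.903  374.349 1031.966]
rail [([649, 87, 243], 0.96, [320, 308])]
hook_full [([645, -162, 312], 0.74, [209, 232])]
hook_full_tip [([598, -149, 180], 0.73, [237, 264]), ([642, -158, 311], 0.54, [212, 232]), ([629, -152, 182], 0.28, [226, 272])]
hook_spare [([618, 146, 315], 0.77, [358, 284]), ([570, -156, 165], 0.28, [242, 259])]
hook_spare_tip [([619, 151, 319], 0.7, [360, 284])]
hook_whisk []
turner [([595, -149, 179], 0.66, [237, 264])]
turner_eye [([602, -150, 186], 0.81, [235, 263]), ([628, -26, 314], 0.45, [273, 252])]
skimmer [([572, -158, 164], 0.81, [241, 260])]
skimmer_eye [([567, -157, 167], 0.68, [242, 258]), ([601, -1
[... 1163 characters left out ...]
36, [239, 153])]
turner [([598, -150, 185], 0.81, [374, 173])]
turner_eye [([595, -154, 186], 0.5, [376, 174]), ([524, -96, 32], 0.19, [347, 213])]
skimmer [([571, -163, 168], 0.56, [379, 186])]
skimmer_eye [([567, -164, 162], 0.67, [379, 187]), ([636, -158, 314], 0.49, [384, 142])]
strainer [([298, 170, 14], 0.93, [244, 299]), ([616, -151, 182], 0.75, [375, 165]), ([263, -327, 19], 0.63, [436, 315])]
strainer_eye [([296, 169, 13], 0.97, [244, 300]), ([262, -330, 15], 0.84, [437, 316]), ([572, -161, 167], 0.72, [378, 185]), ([621, -152, 186], 0.67, [375, 163])]
pot [([425, -348, 8], 0.73, [442, 253])]
whisk []
jar [([419, 342, 81], 0.68, [173, 249])]
board [([476, 24, 16], 0.89, [301, 232])]
```

Run:
```python
import cv2
a=cv2.imread('pics/scene0.png');b=cv2.imread('pics/top0.png')
c=cv2.resize(a[210:330,180:400],None,fx=3.6,fy=3.6,interpolation=cv2.INTER_CUBIC)[:, :800];cv2.imwrite('pics/s_crop.png',c)
d=cv2.resize(b[110:230,220:420],None,fx=4,fy=4,interpolation=cv2.INTER_CUBIC);cv2.imwrite('pics/t_crop.png',d)
```

```text
(no output)
```

View pics/scene0.png

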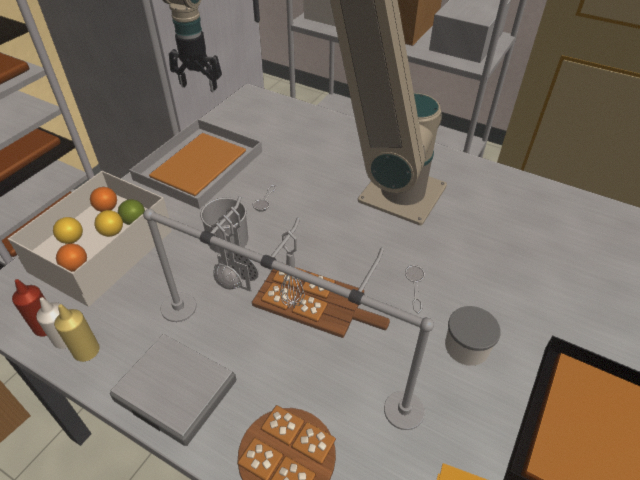

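View pics/s_crop.png

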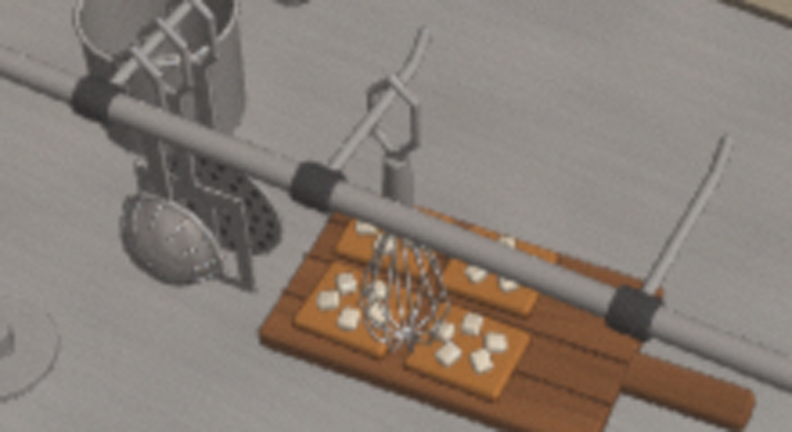

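View pics/t_crop.png

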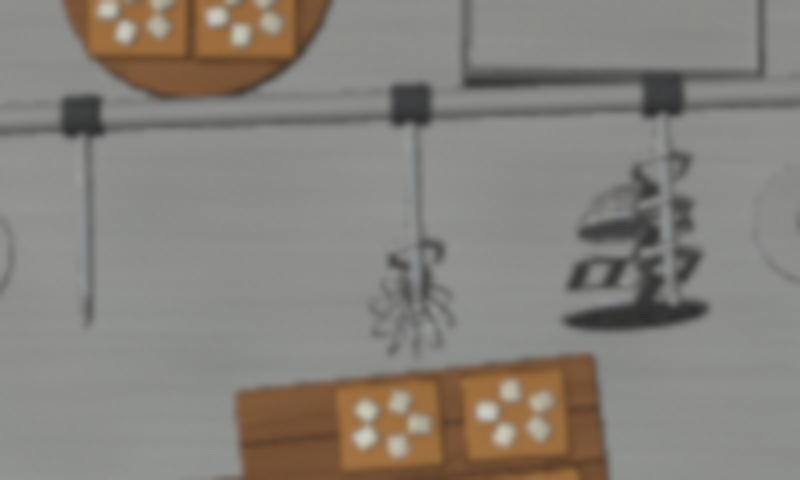

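The hanging strainer at scene pixel (229,272), on the right-hand hook (y≈-155), is the largest. The two small ones lying on the table, at (262,204) and (415,275), are look-alikes. From the robot outwards-in the order is skimmer, turner, strainer. The spare hook is on the left (clip at 357,295) and the whisk is in the middle. Next I fit the hook lines, eyes and pot, and check them with an overlay.

```bash
cat >> h.py <<'E'
def eye(o,yaw):
    L=np.array([[0,0,8.5],[0,13,-4],[0,13,-34],[0,0,-46],[0,-13,-34],[0,-13,-4],[0,0,8.5]])
    return (R.from_euler('z',yaw).as_matrix()@L.T).T+o
E
python3 - <<'E'
from h import *
np.set_printoptions(precision=1,suppress=True)
# top picks (full px): root, tip
P={'full':((385.5,133.75),(388.2,185.3)),'spare':((240.5,138.75),(242,190.3)),'whisk':((322.75,135.75),None)}
roots={}
for k,(r,t) in P.items():
    a=at_z('top',r,318); roots[k]=a; print(k,a)
    if t is not None:
        b=at_z('top',t,322); d=b-a; print('  tip',b,'len',np.hypot(*d[:2]),'yaw deg',np.degrees(np.arctan2(-d[1],-d[0])))
d=roots['spare']-roots['full'];print('rail yaw',np.degrees(np.arctan2(-d[0],d[1])))
# overlay
A=cv2.imread('pics/top0.png');B=cv2.imread('pics/scene0.png')
def crop(im,cam,x0,y0,w,h,f,lines):
    c=cv2.resize(im[y0:y0+h,x0:x0+w],None,fx=f,fy=f,interpolation=cv2.INTER_CUBIC)
    for L,col in lines:
        q=((proj(cam,L)-[x0,y0]+.5)*f).astype(np.int32);cv2.polylines(c,[q],False,col,1,cv2.LINE_AA)
    return c
L=[]
for k in('full','spare'):
    a=roots[k].copy();a[2]=310;b=at_z('top',P[k][1],322);u=(b-a);u[2]=0;u/=np.linalg.norm(u)
    L.append((np.array([a,a+100*u,a+114*u+[0,0,12]]),(0,0,255)))
    if k=='full':
        for s,c in((34,(0,255,0)),(60,(255,255,0)),(86,(0,255,255))): L.append((eye(a+s*u,np.arctan2(-u[1],-u[0])),c))
th=np.linspace(0,6.3,60)
for z,r in((100,57),(0,52)): L.append((np.c_[412+r*np.cos(th),-352+r*np.sin(th),0*th+z],(255,0,255)))
c1=crop(A,'top',355,120,50,75,8,L);c2=crop(B,'scene',195,205,66,100,6,L)
c3=crop(A,'top',400,215,80,80,5,L)
out=np.zeros((600,800,3),np.uint8);out[:600,:400]=c1;out[:600,400:796]=c2;cv2.imwrite('pics/ov.png',out)
c4=crop(A,'top',225,125,40,75,5,L);c5=crop(B,'scene',335,240,60,75,5,L)
o2=np.zeros((400,900,3),np.uint8);o2[:400,:400]=c3;o2[:375,400:600]=c4;o2[:375,600:900]=c5;cv2.imwrite('pics/ov2.png',cv2.resize(o2,(800,356)))
E
```

```text
full [ 653.5 -159.5  318. ]
  tip [ 540.2 -164.7  322. ] len 113.35887747604582 yaw deg 2.652273823947161
spare [638.3 151.3 318. ]
  tip [525.3 144.6 322. ] len 113.18015384712645 yaw deg 3.410424239432506
whisk [647.3 -24.9 318. ]
rail yaw 2.78980628071821
```

View pics/ov.png

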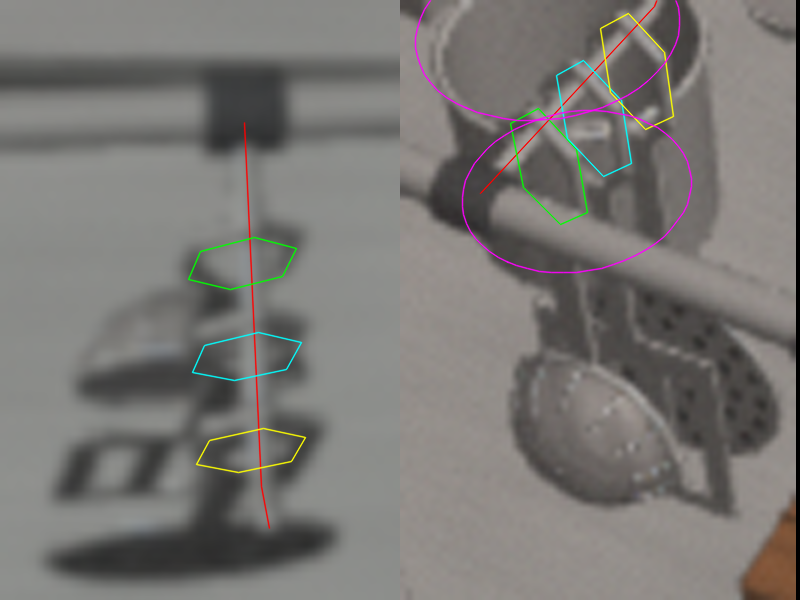

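View pics/ov2.png

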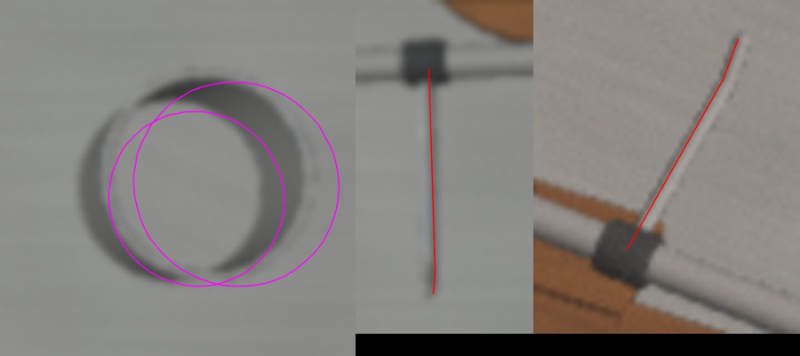

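```bash
cat >> h.py <<'E'
def go(g,yaw,dz=155):
    """rows shift/turn so that the grasp point is at g (world mm), jaws opening along world angle 90deg+yaw"""
    s=arm.read_state();M=R.from_rotvec(s['tcp_rot']).as_matrix();p=np.array(s['tool_pos'])
    t=M.T@(np.array(g,float)+[0,0,dz]-p)/1000
    a=np.degrees(np.arctan2(M[1,0],M[0,0]));w=(a-(90+yaw)+90)%180-90   # tool z down: +turn lowers world angle
    print('t',s['time'].__round__(2),'p',p.round(1),'jawang',round(a,2),'tilt',M[:,2].round(3),'w',round(s['width'],1),'F',np.round(s['wrist_force'],1),'-> shift',t.round(4),'turn',round(w,1))
E
python3 - <<'E'
from h import *
go([567.6,-162.5,371],5)
top=proj('top',[412,-352,100])[0]+[-7.6,-.9];print('pot',at_z('top',top,100))
E
```

```text
t 1.7 p [ 144.8 -608.   404.7] jawang -76.6 tilt [-0. -0. -1.] w 85.5 F [ 0.1 -0.1 -0.3] -> shift [-0.3354 -0.5145 -0.1213] turn 8.4
pot [ 413.98145384 -333.244079    100.        ]
```

```bash
python3 -m inch '-0.01 -0.02 -0.05 2 0.3; -0.03 -0.05 -0.1 4 0.3; -0.055 -0.085 -0.122 8 0.3; -0.08 -0.125 -0.122 8.4 0.3; -0.105 -0.165 -0.122 8.4 0.3' 40
python3 - <<'E'
from h import *
go([567.6,-162.5,371],5)
E
```

```text
time: 2.2
tool_pos: [277.8, -470.8, 529.1]
tcp_rot: [2.313, -2.123, 0.007]
wrist_force: [0.7, -1.0, 0.8]
width: 55.5
t 2.2 p [ 277.8 -470.8  529.1] jawang -85.09 tilt [ 0.002 -0.004 -1.   ] w 55.5 F [ 0.7 -1.   0.8] -> shift [-0.2824 -0.3151  0.0024] turn -0.1
```

```bash
python3 -m inch '-0.03 -0.033 0 0 0.3; -0.06 -0.067 0 0 0.3; -0.09 -0.1 0 0 0.3; -0.12 -0.134 0 0 0.3; -0.15 -0.167 0 0 0.3' && python3 -m inch '-0.03 -0.033 0 0 0.3; -0.06 -0.067 0 0 0.3; -0.09 -0.1 0 0 0.3; -0.11 -0.12 0 0 0.3; -0.11 -0.12 0 0 0.3'
python3 - <<'E'
from h import *
go([567.6,-162.5,371],5)
snap('top','t1.png');snap('scene','s1.png')
for l in('skimmer','turner','strainer','hook_full'): print(l,[(np.round(d['position']),d['confidence']) for d in arm.boxes_of('top',l)[:2]])
E
```

```text
time: 2.7
tool_pos: [432.3, -305.5, 529.0]
tcp_rot: [2.313, -2.123, 0.008]
wrist_force: [0.5, 0.1, -0.0]
width: 55.9
time: 3.2
tool_pos: [544.3, -183.0, 528.4]
tcp_rot: [2.319, -2.118, 0.008]
wrist_force: [-1.3, -0.9, -0.2]
width: 55.5
t 3.2 p [ 544.3 -183.   528.4] jawang -84.82 tilt [ 0.003 -0.004 -1.   ] w 55.5 F [-1.3 -0.9 -0.2] -> shift [-0.0183 -0.0251  0.0024] turn 0.2
skimmer [(array([419., 341.,  84.]), 0.64)]
turner [(array([ 651., -158.,  320.]), 0.27)]
strainer [(array([ 264., -327.,   18.]), 0.76), (array([ 616., -151.,  190.]), 0.73)]
hook_full [(array([ 647., -157.,  318.]), 0.48)]
```

```bash
python3 -m inch '-0.009 -0.012 0 0 0.3; -0.0183 -0.0251 0 0.2 0.3; -0.0183 -0.0251 0.02 0.2 0.3; -0.0183 -0.0251 0.04 0.2 0.3; -0.0183 -0.0251 0.045 0.2 0.3'
python3 - <<'E'
from h import *
go([567.6,-162.5,291],5)
b=snap('scene')[:,:,::-1]
x0,y0,w,h,f=180,160,110,110,7
c=cv2.resize(b[y0:y0+h,x0:x0+w],None,fx=f,fy=f,interpolation=cv2.INTER_CUBIC)
o=np.array([653.5,-158.5,310]);u=np.array([-.9989,-.0463,0])
for L in[np.array([o,o+100*u,o+114*u+[0,0,12]])]+[eye(o+s*u,np.radians(5)) for s in(34,60,86)]:
    q=((proj('scene',L)-[x0,y0]+.5)*f).astype(np.int32);cv2.polylines(c,[q],False,(0,255,255),1,cv2.LINE_AA)
cv2.imwrite('pics/s2.png',c[:600])
E
```

```text
time: 4.0
tool_pos: [565.7, -165.6, 481.2]
tcp_rot: [2.307, -2.128, 0.002]
wrist_force: [0.1, 0.3, -0.0]
width: 55.4
t 4.0 p [ 565.7 -165.6  481.2] jawang -85.36 tilt [-0.001 -0.003 -1.   ] w 55.4 F [ 0.1  0.3 -0. ] -> shift [-0.003  -0.0022  0.0352] turn -0.4
```

View pics/s2.png

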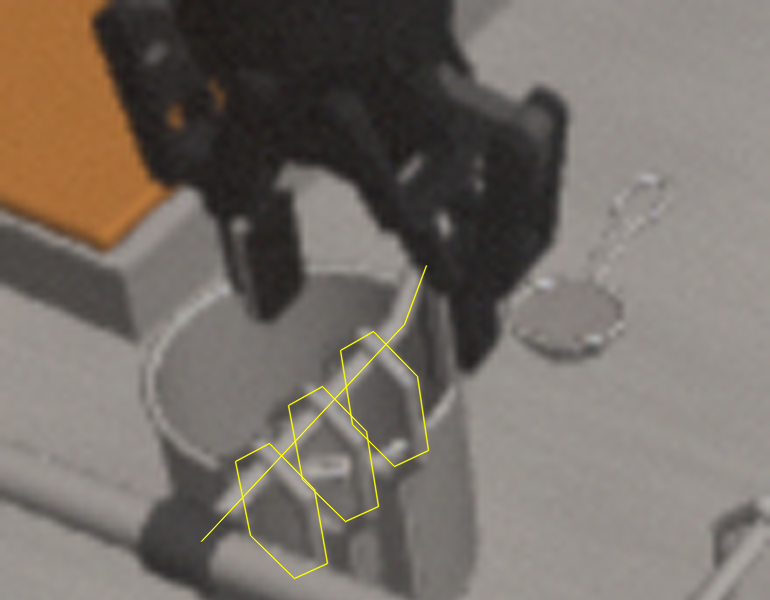

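The picture shows the fingers on either side of the skimmer's eye (peak at about (372,335)), with the overlay within about 2 mm. I'll descend and grip.

```bash
python3 -m inch '-0.003 -0.002 0.012 0 0.3; -0.003 -0.002 0.025 0 0.3; -0.003 -0.002 0.036 0 0.3; -0.003 -0.002 0.036 0 0; -0.003 -0.002 0.036 0 -0.5' 50 && python3 -m inch '0 0 0 0 -0.6;0 0 0 0 -0.7;0 0 0 0 -0.7;0 0 0 0 -0.7;0 0 0 0 -0.7' 50
python3 - <<'E'
from h import *
go([567.6,-162.5,291],5)
E
```

```text
time: 4.55
tool_pos: [567.2, -162.6, 445.1]
tcp_rot: [2.307, -2.128, 0.001]
wrist_force: [-1.1, -0.3, 0.0]
width: 29.9
time: 5.05
tool_pos: [567.3, -162.7, 445.3]
tcp_rot: [2.307, -2.128, 0.002]
wrist_force: [0.1, 0.1, -0.4]
width: 29.7
t 5.05 p [ 567.3 -162.7  445.3] jawang -85.37 tilt [-0.001 -0.003 -1.   ] w 29.7 F [ 0.1  0.1 -0.4] -> shift [-0.0002 -0.0004 -0.0007] turn -0.4
```

```bash
python3 -m inch '0 0 -0.008 0 -0.7;0 0 -0.017 0 -0.7;0 0 -0.025 0 -0.7;0 0 -0.025 0 -0.7;0 0.005 -0.025 0 -0.7' && python3 -m inch '0 0.01 0 0 -0.7;-0.001 0.025 0 0 -0.7;-0.001 0.04 0 0 -0.7;-0.002 0.055 0 0 -0.7;-0.002 0.07 0 0 -0.7'
python3 - <<'E'
from h import *
go([468.6,142.8,316],4)
b=snap('scene')[:,:,::-1]
x0,y0,w,h,f=180,160,110,110,5
cv2.imwrite('pics/s3.png',cv2.resize(b[150:290,170:300],None,fx=4,fy=4,interpolation=cv2.INTER_CUBIC))
E
```

```text
time: 5.55
tool_pos: [562.6, -163.1, 470.9]
tcp_rot: [2.308, -2.128, 0.004]
wrist_force: [0.5, 0.6, -0.9]
width: 29.6
time: 6.05
tool_pos: [491.1, -166.7, 470.7]
tcp_rot: [2.308, -2.128, 0.003]
wrist_force: [-0.8, 0.4, -0.5]
width: 29.6
t 6.05 p [ 491.1 -166.7  470.7] jawang -85.36 tilt [-0.    -0.004 -1.   ] w 29.6 F [-0.8  0.4 -0.5] -> shift [-0.3103 -0.0026 -0.0013] turn 0.6
```

View pics/s3.png

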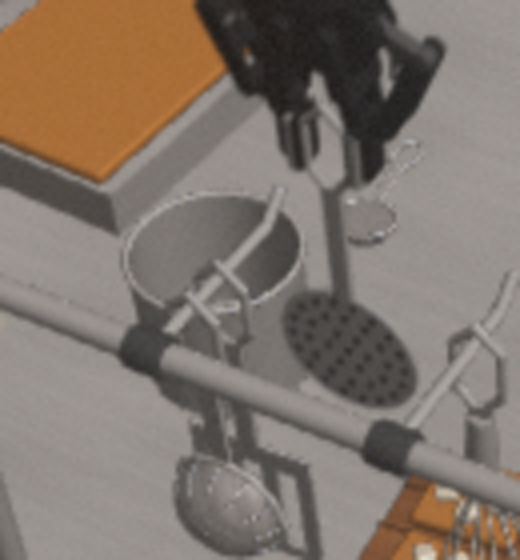

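The skimmer is free (hanging at (335,340) in the crop), with the turner and strainer still on the hook. I carry it past the whisk hook to the spare hook.

```bash
python3 -m inch '-0.01 0.02 0 0 -0.7;-0.035 0.025 0 0 -0.7;-0.07 0.025 0 0.6 -0.7;-0.105 0.025 0 0.6 -0.7;-0.14 0.025 0 0.6 -0.7' && python3 -m inch '-0.035 0 0 0 -0.7;-0.07 0 0 0 -0.7;-0.1 0 0 0 -0.7;-0.13 0 0 0 -0.7;-0.15 0 0 0 -0.7'
python3 - <<'E'
from h import *
go([468.6,142.8,316],4)
E
```

```text
time: 6.6
tool_pos: [452.4, -28.1, 470.7]
tcp_rot: [2.294, -2.141, 0.002]
wrist_force: [0.0, 0.6, -1.4]
width: 29.8
time: 7.1
tool_pos: [442.9, 106.1, 470.3]
tcp_rot: [-2.318, 2.113, 0.013]
wrist_force: [1.1, -0.3, -1.6]
width: 29.8
t 7.1 p [442.9 106.1 470.3] jawang -84.72 tilt [-0.003  0.009 -1.   ] w 29.8 F [ 1.1 -0.3 -1.6] -> shift [-0.0342 -0.029  -0.0005] turn 1.3
```

```bash
python3 -m inch '-0.015 -0.003 0 0.5 -0.7;-0.028 -0.006 0 1 -0.7;-0.034 -0.01 0 1.3 -0.7;-0.034 -0.015 0 1.3 -0.7;-0.034 -0.018 0 1.3 -0.7'
python3 - <<'E'
from h import *
go([468.6,142.8,316],4)
b=snap('scene')[:,:,::-1];a=snap('top')[:,:,::-1]
out=np.hstack([cv2.resize(b[150:310,320:450],None,fx=3,fy=3,interpolation=cv2.INTER_CUBIC),cv2.resize(a[120:280,190:290],None,fx=3,fy=3,interpolation=cv2.INTER_CUBIC)])
cv2.imwrite('pics/s4.png',out)
E
```

```text
time: 7.6
tool_pos: [461.3, 113.9, 470.5]
tcp_rot: [-2.317, 2.096, 0.034]
wrist_force: [-0.1, -0.6, -0.5]
width: 29.9
t 7.6 p [461.3 113.9 470.5] jawang -84.28 tilt [-0.005  0.027 -1.   ] w 29.9 F [-0.1 -0.6 -0.5] -> shift [-0.0281 -0.0102  0.0002] turn 1.7
```

View pics/s4.png

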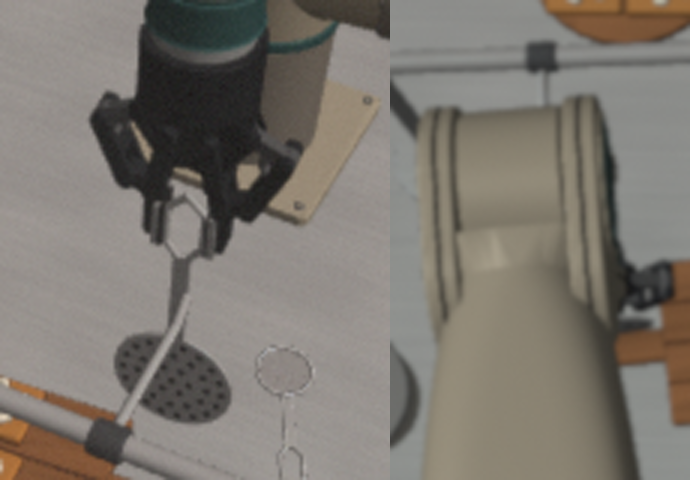

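Run:
```python
from h import *
print(arm.read_state()['qpos'].round(3))
```

```text
[ 0.099 -0.021 -0.23   1.364  0.028  3.141]
```

Wrist joint 6 has reached its limit (3.14). I'll let the skimmer's yaw be about 11–14° off the hook; the eye has room for that. The turner I will grip with the half-turned wrist.

```bash
cat >> h.py <<'E'
def go(g,yaw,dz=155):
    s=arm.read_state();M=R.from_rotvec(s['tcp_rot']).as_matrix();p=np.array(s['tool_pos'])+dz*M[:,2]
    t=M.T@(np.array(g,float)-p)/1000
    a=np.degrees(np.arctan2(M[1,0],M[0,0]));w=(a-(90+yaw)+90)%180-90
    print('t',round(s['time'],2),'grasp',p.round(1),'yaw',round((a+90)%180-0,1),'tilt',M[:,2].round(3),'w',round(s['width'],1),'F',np.round(s['wrist_force'],1),'q',s['qpos'].round(2),'-> shift',t.round(4),'turn',round(w,1))
E
python3 -m inch '0 0 0 -7 -0.7;-0.005 0 0 -13 -0.7;-0.015 0 0 -13.5 -0.7;-0.025 0 0 -13.5 -0.7;-0.03 0 0 -13.5 -0.7'
python3 - <<'E'
from h import *
go([468.6,142.8,316],18)
E
```

```text
time: 8.2
tool_pos: [458.0, 144.8, 471.3]
tcp_rot: [-2.545, 1.808, 0.031]
wrist_force: [-0.6, 0.5, -1.5]
width: 29.6
t 8.2 grasp [457.2 149.1 316.3] yaw 19.2 tilt [-0.005  0.028 -1.   ] w 29.6 F [-0.6  0.5 -1.5] q [ 0.16 -0.01 -0.22  1.36  0.03  2.97] -> shift [ 0.0097 -0.0087  0.0001] turn 1.2
```

```bash
python3 -m inch '0.006 -0.005 0 0.5 -0.7;0.0097 -0.0087 0 1 -0.7;0.012 -0.017 0 1.2 -0.7;0.0138 -0.023 0 1.2 -0.7;0.0138 -0.023 0 1.2 -0.7'
python3 - <<'E'
from h import *
go([596.4,150,316],17)
b=snap('scene')[:,:,::-1]
x0,y0,w,h,f=310,190,120,130,4
c=cv2.resize(b[y0:y0+h,x0:x0+w],None,fx=f,fy=f,interpolation=cv2.INTER_CUBIC)
o=np.array([638.3,152.3,310]);u=np.array([-.9984,-.0558,0]);s=arm.read_state();M=R.from_rotvec(s['tcp_rot']).as_matrix();p=s['tool_pos']+136*M[:,2]
for L in[np.array([o,o+100*u,o+114*u+[0,0,12]]),eye(p,np.radians(18))]:
    q=((proj('scene',L)-[x0,y0]+.5)*f).astype(np.int32);cv2.polylines(c,[q],False,(0,255,255),1,cv2.LINE_AA)
cv2.imwrite('pics/s5.png',c)
E
```

```text
time: 8.7
tool_pos: [485.4, 139.2, 470.8]
tcp_rot: [-2.525, 1.836, 0.031]
wrist_force: [-0.1, -0.4, -0.8]
width: 29.6
t 8.7 grasp [484.6 143.4 315.9] yaw 18.0 tilt [-0.005  0.028 -1.   ] w 29.6 F [-0.1 -0.4 -0.8] q [ 0.14  0.03 -0.17  1.36  0.03  2.97] -> shift [ 0.0282 -0.1083 -0.0005] turn 1.0
```

View pics/s5.png

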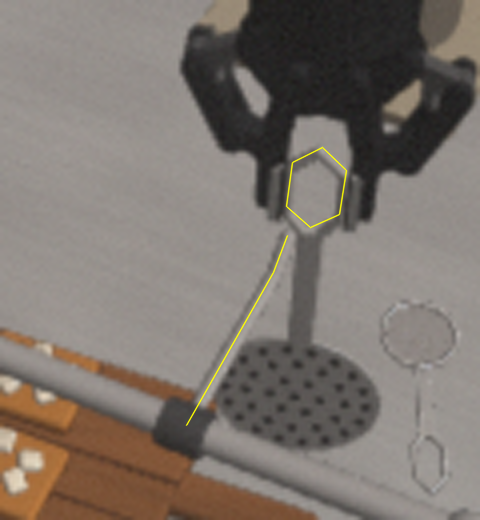

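```bash
python3 -m inch '0.003 -0.0135 0 0 -0.7;0.006 -0.027 0 0 -0.7;0.0095 -0.0405 0 0 -0.7;0.013 -0.054 0 0 -0.7;0.0165 -0.0675 0 0 -0.7'
python3 - <<'E'
from h import *
go([596.4,150.5,316],16)
E
```

```text
time: 9.25
tool_pos: [555.7, 144.4, 470.4]
tcp_rot: [-2.526, 1.836, 0.032]
wrist_force: [-0.2, -0.9, -0.7]
width: 29.6
t 9.25 grasp [554.8 148.6 315.4] yaw 18.0 tilt [-0.006  0.027 -1.   ] w 29.6 F [-0.2 -0.9 -0.7] q [ 0.14  0.16 -0.04  1.38  0.03  2.96] -> shift [ 0.011  -0.0401 -0.0007] turn 2.0
```

```bash
python3 -m inch '0.004 -0.0135 0 2 -0.7;0.007 -0.027 0 5 -0.7;0.011 -0.04 0 8 -0.7;0.011 -0.04 0.005 8 -0.7;0.011 -0.04 0.01 8 -0.7' && python3 -m inch '0 0 0.005 0 -0.7;0 0 0.01 0 -0.7;0 0 0.014 0 -0.7;0 0 0.014 0 -0.7;0 0 0.014 0 -0.7'
python3 - <<'E'
from h import *
go([596.4,150.5,291],10)
E
```

```text
time: 9.75
tool_pos: [597.4, 146.6, 459.5]
tcp_rot: [-2.394, 2.008, 0.035]
wrist_force: [-1.0, -0.3, -1.3]
width: 30.0
time: 10.25
tool_pos: [597.1, 146.9, 445.6]
tcp_rot: [-2.394, 2.008, 0.035]
wrist_force: [1.3, 0.3, -0.5]
width: 29.7
t 10.25 grasp [596.1 151.2 290.6] yaw 10.0 tilt [-0.006  0.027 -1.   ] w 29.7 F [ 1.3  0.3 -0.5] q [0.13 0.24 0.01 1.35 0.03 3.1 ] -> shift [ 0.0007 -0.0002 -0.0004] turn 0.0
```

```bash
python3 -m inch '0 0 0 0 -0.2;0 0 0 0 0.1;0 0 0 0 0.3;0 0 0 0 0.3;0 0 -0.01 0 0.3' && python3 -m inch '0 0 -0.02 0 0.3;0 0 -0.045 0 0.3;0 0 -0.08 0 0.3;0.01 0.02 -0.09 -5 0.3;0.02 0.05 -0.09 -13 0.3'
python3 - <<'E'
from h import *
go([596.4,150.5,291],10)
b=snap('scene')[:,:,::-1]
x0,y0,w,h,f=310,210,110,110,4
cv2.imwrite('pics/s6.png',cv2.resize(b[y0:y0+h,x0:x0+w],None,fx=f,fy=f,interpolation=cv2.INTER_CUBIC))
E
```

```text
time: 10.75
tool_pos: [596.7, 146.6, 454.4]
tcp_rot: [-2.396, 2.009, 0.039]
wrist_force: [-0.4, 0.1, 0.4]
width: 55.3
time: 11.25
tool_pos: [552.8, 115.7, 547.4]
tcp_rot: [-2.607, 1.714, 0.028]
wrist_force: [-1.1, -0.4, -0.4]
width: 55.7
t 11.25 grasp [552.3 120.  392.4] yaw 23.4 tilt [-0.003  0.028 -1.   ] w 55.7 F [-1.1 -0.4 -0.4] q [0.09 0.13 0.09 1.53 0.03 2.82] -> shift [-0.0078 -0.0518  0.1021] turn 13.4
```

View pics/s6.png

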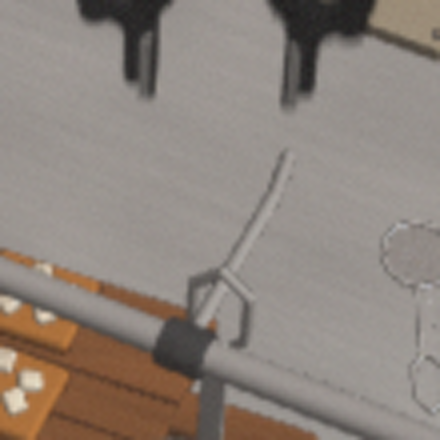

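The skimmer hangs on the spare hook: eye at (220,290) in the crop, the bar through it. Now the half turn and back to the turner.

```bash
python3 -m inch '0.027 0.007 0 -8.4 0.3;0.055 0.0145 0 -16.8 0.3;0.083 0.022 0 -25.2 0.3;0.11 0.029 0 -33.6 0.3;0.1375 0.0365 0 -42 0.3' && python3 -m inch '0.0155 0.024 0 -8.4 0.3;0.031 0.048 0 -16.8 0.3;0.0465 0.071 0 -25.2 0.3;0.062 0.095 0 -33.6 0.3;0.0775 0.119 0 -42 0.3' && python3 -m inch '0 0 0 -8.4 0.3;0 0 0 -16.8 0.3;0 0 0 -25.2 0.3;0 0 0 -33.6 0.3;0 0 0 -42 0.3'
python3 - <<'E'
from h import *
go([594,-161.3,391],5)
E
```

```text
time: 11.8
tool_pos: [569.4, -27.5, 543.6]
tcp_rot: [-3.05, 0.651, 0.023]
wrist_force: [0.5, -0.3, 0.1]
width: 55.5
time: 12.3
tool_pos: [591.6, -168.8, 540.6]
tcp_rot: [-3.076, -0.493, 0.007]
wrist_force: [0.5, 0.1, 0.3]
width: 55.5
time: 12.8
tool_pos: [591.6, -168.9, 541.3]
tcp_rot: [-2.692, -1.57, -0.008]
wrist_force: [-0.8, 0.5, 0.0]
width: 55.5
t 12.8 grasp [ 590.3 -165.1  386.4] yaw 150.5 tilt [-0.008  0.025 -1.   ] w 55.5 F [-0.8  0.5  0. ] q [-0.39  0.23  0.2   1.55  0.02  0.13] -> shift [ 0.0052  0.0012 -0.0046] turn -34.5
```

```bash
python3 -m inch '0.003 0.001 0 -8.4 0.3;0.0052 0.0012 0 -16.8 0.3;0.0052 0.0012 0 -25.2 0.3;0.0052 0.0012 0 -33 0.3;0.0052 0.0012 0 -34.5 0.3'
python3 - <<'E'
from h import *
go([594,-161.3,291],5)
snap('top','t7.png');snap('scene','s7.png')
for c in('top','scene'):
  for l in('turner','skimmer','strainer'): print(c,l,[(np.round(d['position']),round(d['confidence'],2)) for d in arm.boxes_of(c,l)[:3]])
E
```

```text
time: 13.3
tool_pos: [595.3, -164.9, 542.0]
tcp_rot: [-2.106, -2.3, -0.02]
wrist_force: [0.4, -0.2, 0.3]
width: 55.2
t 13.3 grasp [ 594.1 -161.1  387.1] yaw 5.0 tilt [-0.008  0.025 -1.   ] w 55.2 F [ 0.4 -0.2  0.3] q [-0.38  0.23  0.2   1.56  0.02 -0.47] -> shift [-0.0026  0.0004  0.096 ] turn 0.0
top turner []
top skimmer [(array([601., 147., 167.]), 0.74)]
top strainer [(array([ 261., -327.,   19.]), 0.84), (array([298., 168.,  17.]), 0.55)]
scene turner [(array([ 598., -149.,  181.]), 0.57), (array([ 625., -152.,  182.]), 0.17)]
scene skimmer [(array([601., 154., 152.]), 0.7)]
scene strainer [(array([ 629., -150.,  180.]), 0.97), (array([296., 164.,  14.]), 0.72)]
```

```bash
python3 -m inch '-0.001 0 0.025 0 0.3;-0.002 0 0.05 0 0.3;-0.0026 0 0.075 0 0.3;-0.0026 0 0.09 0 0.3;-0.0026 0 0.096 0 0.3'
python3 - <<'E'
from h import *
go([594.5,-161.3,291],5)
E
python3 -m inch '0 0 0 0 -0.1;0 0 0 0 -0.5;0 0 0 0 -0.7;0 0 0 0 -0.7;0 0 0 0 -0.7' 50 && python3 -m inch '0 0 -0.008 0 -0.7;0 0 -0.017 0 -0.7;0 0 -0.025 0 -0.7;0 0 -0.025 0 -0.7;0 0 -0.025 0 -0.7'
python3 - <<'E'
from h import *
go([594,-161.3,316],5)
E
```

```text
time: 14.2
tool_pos: [594.2, -165.0, 443.3]
tcp_rot: [-2.106, -2.296, -0.018]
wrist_force: [0.3, -0.6, -0.3]
width: 55.5
t 14.2 grasp [ 592.4 -160.9  288.4] yaw 4.9 tilt [-0.011  0.026 -1.   ] w 55.5 F [ 0.3 -0.6 -0.3] q [-0.38  0.25  0.02  1.36  0.02 -0.47] -> shift [-0.0005  0.002  -0.0027] turn -0.1
time: 14.7
tool_pos: [594.5, -165.1, 444.2]
tcp_rot: [-2.107, -2.297, -0.019]
wrist_force: [0.1, -0.7, -1.1]
width: 29.7
time: 15.2
tool_pos: [594.8, -165.8, 469.8]
tcp_rot: [-2.108, -2.298, -0.02]
wrist_force: [0.1, -0.2, -1.8]
width: 29.8
t 15.2 grasp [ 593.4 -161.9  314.9] yaw 4.9 tilt [-0.009  0.025 -1.   ] w 29.8 F [ 0.1 -0.2 -1.8] q [-0.38  0.24  0.07  1.41  0.02 -0.47] -> shift [ 0.0006  0.0006 -0.0011] turn -0.1
```

```bash
python3 -m inch '0 -0.01 0 0 -0.7;0.001 -0.024 0 0 -0.7;0.0015 -0.038 0 0 -0.7;0.002 -0.052 0 0 -0.7;0.0025 -0.066 0 0 -0.7' && python3 -m inch '0.001 -0.014 0 0 -0.7;0.001 -0.028 0 0 -0.7;0.002 -0.042 0 0 -0.7;0.002 -0.056 0 0 -0.7;0.003 -0.07 0 0 -0.7'
python3 - <<'E'
from h import *
go([458,142.2,316],4)
snap('scene','s8.png')
for l in('turner','strainer','strainer_eye'): print(l,[(np.round(d['position']),round(d['confidence'],2)) for d in arm.boxes_of('scene',l)[:3]])
E
```

```text
time: 15.7
tool_pos: [527.4, -168.9, 470.1]
tcp_rot: [-2.108, -2.297, -0.019]
wrist_force: [0.3, 0.1, -1.3]
width: 29.6
time: 16.2
tool_pos: [456.2, -172.1, 470.8]
tcp_rot: [-2.108, -2.297, -0.019]
wrist_force: [0.9, -0.5, -1.5]
width: 29.7
t 16.2 grasp [ 454.8 -168.2  315.8] yaw 4.9 tilt [-0.009  0.025 -1.   ] w 29.7 F [ 0.9 -0.5 -1.5] q [-0.5   0.01 -0.2   1.38  0.02 -0.58] -> shift [0.3089 0.0298 0.0076] turn 0.9
turner [(array([ 462., -167.,  196.]), 0.77)]
strainer [(array([ 628., -152.,  183.]), 0.89), (array([295., 164.,  12.]), 0.81), (array([ 271., -341.,   18.]), 0.7)]
strainer_eye [(array([ 626., -149.,  185.]), 0.67), (array([ 266., -339.,   14.]), 0.65), (array([300., 171.,  13.]), 0.61)]
```

```bash
python3 -m inch '0.02 0.001 0.0005 0 -0.7;0.055 0.004 0.001 0 -0.7;0.09 0.008 0.002 0 -0.7;0.125 0.012 0.003 0.5 -0.7;0.16 0.015 0.004 0.9 -0.7' && python3 -m inch '0.035 0.004 0.001 0 -0.7;0.07 0.007 0.002 0 -0.7;0.1 0.01 0.003 0 -0.7;0.125 0.012 0.0035 0 -0.7;0.135 0.013 0.0035 0 -0.7'
python3 - <<'E'
from h import *
go([458,142.2,316],4)
E
```

```text
time: 16.9
tool_pos: [459.1, -10.0, 471.0]
tcp_rot: [-2.127, -2.281, -0.021]
wrist_force: [1.1, -0.9, -1.5]
width: 29.6
time: 17.4
tool_pos: [463.1, 127.8, 470.8]
tcp_rot: [-2.124, -2.284, -0.022]
wrist_force: [0.4, 0.5, -1.3]
width: 29.8
t 17.4 grasp [462.  131.8 315.9] yaw 4.2 tilt [-0.007  0.026 -1.   ] w 29.8 F [ 0.4  0.5 -1.3] q [ 0.13 -0.01 -0.22  1.37  0.03  0.06] -> shift [ 0.0107 -0.0033  0.0002] turn 0.2
```

```bash
python3 -m inch '0.006 0 0 0 -0.7;0.0112 0 0 0 -0.7;0.0112 0.006 0 0 -0.7;0.011 0.018 0 0 -0.7;0.011 0.03 0 0 -0.7'
python3 - <<'E'
from h import *
go([560.4,148.6,316],4)
E
python3 -m inch '0 0.014 0 0 -0.7;-0.001 0.028 0 0 -0.7;-0.001 0.042 0 0 -0.7;-0.001 0.056 0 0 -0.7;-0.001 0.068 0 0 -0.7'
python3 - <<'E'
from h import *
go([560.4,148.6,291],4)
E
```

```text
time: 17.9
tool_pos: [493.5, 140.3, 471.1]
tcp_rot: [-2.126, -2.283, -0.023]
wrist_force: [-0.2, 0.3, -1.3]
width: 29.6
t 17.9 grasp [492.6 144.3 316.1] yaw 4.1 tilt [-0.006  0.026 -1.   ] w 29.6 F [-0.2  0.3 -1.3] q [ 0.14  0.05 -0.16  1.37  0.03  0.07] -> shift [-0.0005  0.068  -0.0002] turn 0.1
time: 18.4
tool_pos: [562.9, 144.2, 470.6]
tcp_rot: [-2.126, -2.283, -0.023]
wrist_force: [0.7, -0.5, -1.0]
width: 29.6
t 18.4 grasp [561.9 148.2 315.6] yaw 4.1 tilt [-0.006  0.026 -1.   ] w 29.6 F [ 0.7 -0.5 -1. ] q [ 0.13  0.17 -0.02  1.38  0.03  0.06] -> shift [-0.0001 -0.0014  0.0246] turn 0.1
```

Lower, release, rise.

```bash
python3 -m inch '0 -0.001 0.006 0 -0.7;0 -0.001 0.012 0 -0.7;0 -0.001 0.018 0 -0.7;0 -0.001 0.0245 0 -0.7;0 -0.001 0.0245 0 -0.7' && python3 -m inch '0 0 0 0 -0.4;0 0 0 0 -0.1;0 0 0 0 0.2;0 0 0 0 0.3;0 0 -0.01 0 0.3' && python3 -m inch '0 0 -0.02 0 0.3;0 0 -0.04 0 0.3;0 0 -0.065 0 0.3;0 0 -0.09 0 0.3;-0.02 0 -0.095 0 0.3'
python3 - <<'E'
from h import *
go([619.5,-160.1,391],5)
snap('scene','s9.png');snap('top','t9.png')
for c in('top','scene'):
  for l in('turner','skimmer','strainer','pot','turner_eye'): print(c,l,[(np.round(d['position']),round(d['confidence'],2)) for d in arm.boxes_of(c,l)[:3]])
E
```

```text
time: 18.9
tool_pos: [560.9, 144.9, 444.9]
tcp_rot: [-2.124, -2.282, -0.021]
wrist_force: [0.0, -0.2, -1.3]
width: 29.6
time: 19.4
tool_pos: [560.6, 144.5, 454.1]
tcp_rot: [-2.124, -2.281, -0.018]
wrist_force: [0.4, 0.4, -0.2]
width: 55.7
time: 19.9
tool_pos: [563.3, 123.2, 553.5]
tcp_rot: [-2.123, -2.287, -0.027]
wrist_force: [0.4, -0.6, 0.0]
width: 55.7
t 19.9 grasp [562.8 127.4 398.5] yaw 4.2 tilt [-0.003  0.027 -1.   ] w 55.7 F [ 0.4 -0.6  0. ] q [0.1  0.15 0.13 1.55 0.03 0.02] -> shift [-0.291   0.0353 -0.0005] turn -0.8
top turner []
top skimmer [(array([518., -16.,  32.]), 0.15)]
top strainer [(array([ 262., -325.,   19.]), 0.92), (array([ 618., -157.,  178.]), 0.84)]
top pot [(array([ 426., -349.,    5.]), 0.91)]
top turner_eye []
scene turner [(array([562., 158., 175.]), 0.69)]
scene skimmer [(array([602., 154., 149.]), 0.57)]
scene strainer [(array([293., 162.,  10.]), 0.93), (array([ 625., -152.,  182.]), 0.79), (array([442., 342.,  82.]), 0.6)]
scene pot [(array([ 407., -346.,   69.]), 0.67), (array([602., 151., 152.]), 0.43), (array([ 625., -153.,  184.]), 0.41)]
scene turner_eye [(array([568., 155., 186.]), 0.76)]
```

Run:
```python
from h import *
A=cv2.imread('pics/t9.png');B=cv2.imread('pics/s9.png')
th=np.linspace(0,6.3,60)
def crop(im,cam,x0,y0,w,h,f):
    c=cv2.resize(im[y0:y0+h,x0:x0+w],None,fx=f,fy=f,interpolation=cv2.INTER_CUBIC)
    for z,r in((100,57),(0,54)):
        q=((proj(cam,np.c_[414+r*np.cos(th),-333+r*np.sin(th),0*th+z])-[x0,y0]+.5)*f).astype(np.int32);cv2.polylines(c,[q],False,(0,0,255),1,cv2.LINE_AA)
    return c
a=crop(A,'top',400,215,66,66,6);b=crop(B,'scene',190,190,66,66,6);c=cv2.resize(B[220:330,300:400],(360,396),interpolation=cv2.INTER_CUBIC)
o=np.zeros((600,792,3),np.uint8);o[:396,:396]=a;o[:396,396:]=b;cv2.imwrite('pics/pot.png',np.hstack([cv2.resize(o[:396],(560,280)),cv2.resize(c,(240,280))]))
```

```text
(no output)
```

View pics/pot.png

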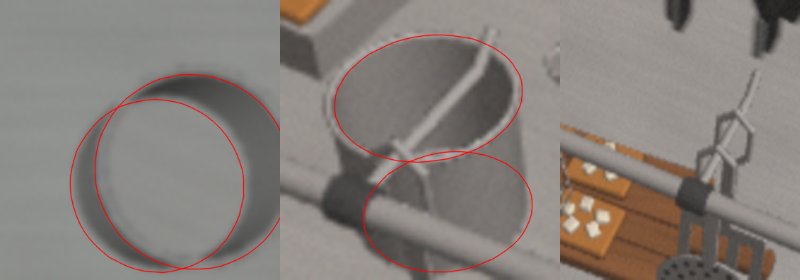

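The pot fits at about (414,-335), rim circles within 2–3 mm in both views; the right panel shows turner and skimmer both on the spare hook. Now the strainer.

```bash
python3 -m inch '-0.03 0.004 0 0 0.3;-0.07 0.009 0 0 0.3;-0.115 0.014 0 0 0.3;-0.16 0.02 0 0 0.3;-0.2 0.025 0 -0.8 0.3' && python3 -m inch '-0.04 0.005 0 0 0.3;-0.07 0.008 0 0 0.3;-0.088 0.01 0 0 0.3;-0.091 0.0105 0 0 0.3;-0.091 0.0105 0 0 0.3'
python3 - <<'E'
from h import *
go([620,-160.1,291],5)
E
```

```text
time: 21.0
tool_pos: [602.4, -77.0, 542.4]
tcp_rot: [-2.107, -2.296, -0.017]
wrist_force: [0.9, 0.4, 0.4]
width: 55.5
time: 21.5
tool_pos: [620.7, -166.4, 539.7]
tcp_rot: [-2.106, -2.295, -0.018]
wrist_force: [-0.8, -1.1, -0.2]
width: 55.4
t 21.5 grasp [ 618.8 -162.3  384.8] yaw 4.9 tilt [-0.012  0.026 -1.   ] w 55.4 F [-0.8 -1.1 -0.2] q [-0.37  0.28  0.26  1.57  0.02 -0.45] -> shift [-0.0005  0.0023  0.0938] turn -0.1
```

```bash
python3 -m inch '0 0.001 0.025 0 0.3;0 0.002 0.05 0 0.3;0 0.0025 0.075 0 0.3;-0.0005 0.0025 0.09 0 0.3;-0.0005 0.0025 0.094 0 0.3'
python3 - <<'E'
from h import *
go([620,-160.1,291],5)
E
python3 -m inch '0 0 0 0 -0.1;0 0 0 0 -0.5;0 0 0 0 -0.7;0 0 0 0 -0.7;0 0 0 0 -0.7' 50 && python3 -m inch '0 0 -0.008 0 -0.7;0 0 -0.017 0 -0.7;0 0 -0.025 0 -0.7;0 0 -0.025 0 -0.7;0 0 -0.025 0 -0.7'
python3 - <<'E'
from h import *
go([463,-167,316],5)
E
```

```text
time: 22.0
tool_pos: [621.5, -162.5, 443.8]
tcp_rot: [-2.102, -2.294, -0.016]
wrist_force: [-0.3, 0.6, 0.5]
width: 55.1
t 22.0 grasp [ 619.1 -158.2  288.9] yaw 5.0 tilt [-0.015  0.028 -0.999] w 55.1 F [-0.3  0.6  0.5] q [-0.36  0.3   0.09  1.38  0.02 -0.45] -> shift [-0.0019  0.0007 -0.0021] turn 0.0
time: 22.5
tool_pos: [621.8, -162.7, 445.0]
tcp_rot: [-2.103, -2.296, -0.017]
wrist_force: [0.2, -0.4, 2.3]
width: 29.4
time: 23.0
tool_pos: [622.2, -163.4, 470.5]
tcp_rot: [-2.103, -2.296, -0.018]
wrist_force: [-0.0, 0.2, -1.2]
width: 30.0
t 23.0 grasp [ 620.3 -159.2  315.5] yaw 5.0 tilt [-0.012  0.027 -1.   ] w 30.0 F [-0.   0.2 -1.2] q [-0.36  0.29  0.13  1.43  0.02 -0.45] -> shift [ 0.006  -0.1573  0.0013] turn 0.0
```

```bash
python3 -m inch '0 -0.01 0 0 -0.7;0.001 -0.025 0 0 -0.7;0.0015 -0.041 0 0 -0.7;0.002 -0.057 0 0 -0.7;0.003 -0.073 0 0 -0.7' && python3 -m inch '0.001 -0.016 0 0 -0.7;0.001 -0.032 0 0 -0.7;0.002 -0.048 0 0 -0.7;0.002 -0.064 0 0 -0.7;0.003 -0.08 0 0 -0.7'
python3 - <<'E'
from h import *
go([402,-335,316],5)
snap('scene');print([(np.round(d['position']),round(d['confidence'],2)) for d in arm.boxes_of('scene','strainer')[:4]])
E
```

```text
time: 23.5
tool_pos: [547.8, -166.7, 470.7]
tcp_rot: [-2.103, -2.295, -0.017]
wrist_force: [0.1, -1.0, -0.2]
width: 30.0
time: 24.0
tool_pos: [466.4, -170.8, 471.5]
tcp_rot: [-2.103, -2.295, -0.017]
wrist_force: [0.1, 0.1, -0.3]
width: 29.3
t 24.0 grasp [ 464.2 -166.5  316.6] yaw 5.0 tilt [-0.014  0.028 -1.   ] w 29.3 F [ 0.1  0.1 -0.3] q [-0.49  0.03 -0.18  1.39  0.02 -0.57] -> shift [-0.1624 -0.0767 -0.0032] turn -0.0
[(array([297., 164.,  13.]), 0.71), (array([ 472., -159.,  208.]), 0.62), (array([ 268., -338.,   20.]), 0.49)]
```

```bash
python3 -m inch '-0.016 -0.008 0 0 -0.7;-0.045 -0.021 -0.001 0 -0.7;-0.075 -0.035 -0.0015 0 -0.7;-0.105 -0.05 -0.002 0 -0.7;-0.135 -0.064 -0.003 0 -0.7' && python3 -m inch '-0.012 -0.006 0 0 -0.7;-0.02 -0.01 0 0 -0.7;-0.026 -0.012 0 0 -0.7;-0.026 -0.012 0 0 -0.7;-0.026 -0.012 0 0 -0.7'
python3 - <<'E'
from h import *
go([402,-335,173],5)
snap('scene');print([(np.round(d['position']),round(d['confidence'],2)) for d in arm.boxes_of('scene','strainer')[:4]])
snap('top');print([(np.round(d['position']),round(d['confidence'],2)) for d in arm.boxes_of('top','strainer')[:4]])
E
```

```text
time: 24.6
tool_pos: [413.2, -311.9, 471.7]
tcp_rot: [-2.104, -2.294, -0.017]
wrist_force: [0.8, -0.0, -1.0]
width: 29.6
time: 25.1
tool_pos: [403.8, -338.1, 471.1]
tcp_rot: [-2.102, -2.295, -0.018]
wrist_force: [-0.4, 0.9, -0.6]
width: 29.7
t 25.1 grasp [ 401.7 -333.8  316.2] yaw 5.0 tilt [-0.014  0.028 -1.   ] w 29.7 F [-0.4  0.9 -0.6] q [-0.82  0.08 -0.12  1.4   0.01 -0.91] -> shift [-0.0054  0.0018  0.1431] turn 0.0
[(array([ 410., -323.,  211.]), 0.79), (array([ 269., -330.,   21.]), 0.76), (array([298., 164.,  13.]), 0.56)]
[(array([297., 169.,  17.]), 0.69), (array([618., 152., 313.]), 0.48), (array([525., -94.,  27.]), 0.17)]
```

```bash
python3 -m inch '-0.001 0 0.015 0 -0.7;-0.0015 0.0005 0.04 0 -0.7;-0.0025 0.001 0.065 0 -0.7;-0.0035 0.001 0.09 0 -0.7;-0.004 0.0014 0.11 0 -0.7' && python3 -m inch '0 0 0.01 0 -0.7;-0.001 0 0.018 0 -0.7;-0.001 0 0.024 0 -0.7;-0.001 0 0.027 0 -0.7;-0.001 0 0.027 0 -0.7'
python3 - <<'E'
from h import *
go([402,-335,171],5)
E
python3 -m inch '0 0 0.001 0 -0.7;0 0 0.002 0 -0.7;0 0 0.003 0 -0.7;0 0 0.004 0 -0.7;0 0 0.004 0 -0.7'
python3 - <<'E'
from h import *
go([402,-335,171],5)
E
```

```text
time: 25.8
tool_pos: [403.9, -338.3, 359.7]
tcp_rot: [-2.101, -2.295, -0.017]
wrist_force: [-0.1, -0.7, -1.0]
width: 29.7
time: 26.3
tool_pos: [403.7, -338.6, 333.0]
tcp_rot: [-2.101, -2.296, -0.017]
wrist_force: [0.5, -0.5, -0.6]
width: 29.6
t 26.3 grasp [ 401.5 -334.3  178.1] yaw 5.1 tilt [-0.014  0.028 -1.   ] w 29.6 F [ 0.5 -0.5 -0.6] q [-0.82  0.17 -0.32  1.11  0.01 -0.91] -> shift [-0.0009  0.0005  0.007 ] turn 0.1
time: 26.8
tool_pos: [403.6, -338.5, 328.9]
tcp_rot: [-2.101, -2.296, -0.017]
wrist_force: [0.2, 0.5, -1.5]
width: 29.9
t 26.8 grasp [ 401.3 -334.1  174. ] yaw 5.1 tilt [-0.014  0.028 -0.999] w 29.9 F [ 0.2  0.5 -1.5] q [-0.82  0.17 -0.33  1.1   0.01 -0.91] -> shift [-0.001   0.0006  0.0029] turn 0.1
```

```bash
for i in 1; do python3 -m inch '0 0 0.0005 0 -0.7;0 0 0.001 0 -0.7;0 0 0.0015 0 -0.7;0 0 0.002 0 -0.7;0 0 0.002 0 -0.7'; done; python3 -m inch '0 0 0.0005 0 -0.7;0 0 0.001 0 -0.7;0 0 0.0015 0 -0.7;0 0 0.002 0 -0.7;0 0 0.002 0 -0.7'
```

```text
time: 27.3
tool_pos: [403.5, -338.4, 326.8]
tcp_rot: [-2.101, -2.295, -0.017]
wrist_force: [-0.6, -0.7, -1.0]
width: 30.0
time: 27.8
tool_pos: [403.5, -338.3, 324.7]
tcp_rot: [-2.101, -2.295, -0.017]
wrist_force: [-0.4, -0.2, -0.4]
width: 29.5
```

```bash
python3 -m inch '0 0 0.0005 0 -0.7;0 0 0.001 0 -0.7;0 0 0.0015 0 -0.7;0 0 0.0015 0 -0.7;0 0 0.0015 0 -0.7'; python3 -c "
from h import *
print(arm.read_state()['wrist_force'])"; python3 -m inch '0 0 0.0005 0 -0.7;0 0 0.001 0 -0.7;0 0 0.0015 0 -0.7;0 0 0.0015 0 -0.7;0 0 0.0015 0 -0.7'
```

```text
time: 28.3
tool_pos: [403.6, -338.3, 323.6]
tcp_rot: [-2.101, -2.296, -0.017]
wrist_force: [-0.0, 1.0, 2.2]
width: 29.5
[-0.04560708  0.99917976  2.16733164]
time: 28.8
tool_pos: [403.9, -338.5, 323.4]
tcp_rot: [-2.102, -2.297, -0.018]
wrist_force: [-0.9, 2.5, 8.2]
width: 29.9
```

Contact: 8 N upward and the descent stalled, so the foot stands on the pot's bottom. I release and rise.

```bash
python3 -m inch '0 0 -0.0003 0 -0.5;0 0 -0.0003 0 -0.2;0 0 -0.0003 0 0.2;0 0 -0.0003 0 0.5;0 0 -0.0003 0 0.6' && python3 -m inch '0 0 0 0 0.6;0 0 -0.01 0 0.6;0 0 -0.03 0 0.6;0 0 -0.06 0 0.6;0 0 -0.1 0 0.6' && python3 -m inch '0.01 -0.01 -0.04 0 0.6;0.03 -0.02 -0.08 0 0.6;0.06 -0.03 -0.09 0 0.6;0.09 -0.05 -0.09 0 0.6;0.1 -0.06 -0.09 0 0.6'
python3 - <<'E'
from h import *
go([402,-335,171],5)
b=snap('scene')[:,:,::-1];a=snap('top')[:,:,::-1]
f=lambda i,s:cv2.resize(i,None,fx=s,fy=s,interpolation=cv2.INTER_CUBIC)
o=np.zeros((600,800,3),np.uint8)
o[:600,:]=f(b[175:355,180:420],3.3334)[:600,:800]
t=f(a[210:290,395:475],2.5);o[400:600,600:800]=t
cv2.imwrite('pics/fin.png',o)
for c,ls in(('scene',('strainer','strainer_eye','turner','skimmer','pot','whisk','jar')),('top',('strainer','pot','jar'))):
  for l in ls: print(c,l,[(np.round(d['position']),round(d['confidence'],2)) for d in arm.boxes_of(c,l)[:3]])
E
```

```text
time: 29.3
tool_pos: [403.8, -338.5, 323.4]
tcp_rot: [-2.102, -2.297, -0.018]
wrist_force: [0.3, 0.7, -0.3]
width: 68.8
time: 29.8
tool_pos: [404.6, -340.6, 423.4]
tcp_rot: [-2.099, -2.294, -0.018]
wrist_force: [1.0, -1.5, 0.5]
width: 68.2
time: 30.3
tool_pos: [336.1, -247.1, 519.1]
tcp_rot: [-2.099, -2.297, -0.018]
wrist_force: [0.6, -0.3, -0.2]
width: 68.2
t 30.3 grasp [ 333.9 -242.6  364.2] yaw 5.1 tilt [-0.014  0.029 -0.999] w 68.2 F [ 0.6 -0.3 -0.2] q [-0.79 -0.13 -0.23  1.5   0.01 -0.88] -> shift [-0.1038  0.0618  0.1895] turn 0.1
scene strainer [(array([ 265., -333.,   20.]), 0.68), (array([294., 161.,  14.]), 0.64)]
scene strainer_eye [(array([301., 168.,  12.]), 0.56), (array([ 266., -331.,   14.]), 0.53), (array([ 475., -357.,  126.]), 0.43)]
scene turner [(array([564., 157., 173.]), 0.88)]
scene skimmer [(array([600., 154., 152.]), 0.73), (array([567., 154., 185.]), 0.54)]
scene pot [(array([ 409., -339.,   70.]), 0.78)]
scene whisk [(array([574., -25., 187.]), 0.71)]
scene jar [(array([442., 344.,  85.]), 0.62)]
top strainer [(array([ 432., -347.,   52.]), 0.82), (array([296., 168.,  14.]), 0.74), (array([622., -26., 312.]), 0.53)]
top pot [(array([ 448., -320.,   38.]), 0.97)]
top jar [(array([419., 339.,  81.]), 0.61)]
```

View pics/fin.png

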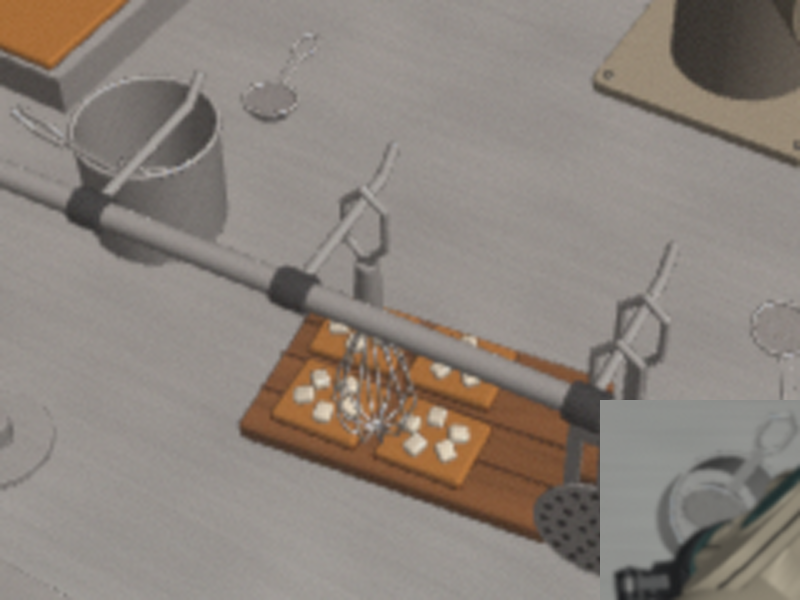

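The strainer is in the upright pot with the bowl at the bottom, its handle leaning on the rim at (60,140). The crowded hook is empty, turner and skimmer hang on the spare hook at (630,345), and the whisk and toasts are untouched. A short settle check, then I hand it in.

```bash
python3 -m inch '0 0 0 0 0.6;0 0 0 0 0.6;0 0 0 0 0.6;0 0 0 0 0.6;0 0 0 0 0.6'
python3 - <<'E'
from h import *
a=snap('scene').astype(int)
for _ in range(8): b=snap('scene').astype(int)
d=np.abs(a-b).max(2)
for n,(x0,x1,y0,y1) in {'pot':(180,260,185,260),'spare':(330,400,240,350)}.items(): print(n,(d[y0:y1,x0:x1]>25).sum())
print(arm.read_state()['time'],arm.job_done())
E
```

```text
time: 31.4
tool_pos: [337.7, -249.5, 517.0]
tcp_rot: [-2.099, -2.294, -0.018]
wrist_force: [0.5, 0.9, -0.2]
width: 68.3
pot 0
spare 0
the job is handed in; nothing more can be done
31.85 None
```

The job is done and handed in at about 32 s of the 72 s allowed. The skimmer and then the turner hang on the spare hook. The strainer stands bowl down in the steel pot, with its handle leaning on the rim.

- **Release:** I let go of the strainer only after the wrist read about 8 N upward and the descent stalled, so it was standing on the pot's bottom.
- **Last checks:** The final picture showed the crowded hook empty, both utensils on the spare hook, and the pot upright. The whisk and toasts looked as they were. The white tub was out of that picture, but the detector put it where it was at the start. Two camera views 0.4 s apart showed no motion at the pot or the spare hook, and the gripper was touching nothing.
- **What did not go cleanly:** The last wrist joint reached its range limit while I carried the skimmer. I hung it about 7° turned from its hook, and the tool stayed tilted about 1.6° for the rest of the job.
- **Disagreement:** On the final views the top-camera detector put the pot about 40 mm from where the scene camera and my own rim fit had it. The scene-camera detector no longer reported the strainer's bowl, which the pot hides from it; the top camera did find it in the pot.

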